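# Unfold the crank of a bench clamp and clamp the practice block

### The arm

A 6-joint arm with a two-finger parallel gripper is mounted at the origin on the work surface. World frame = base frame: x ahead of the robot, y to its left, z up, the work surface at z = 0. Lengths are in m, angles in rad, forces in N, time in s.
With the tool pointing down it reaches from about 0.35 to 0.975 m from the base axis. Payload 4.9 kg.
Tool frame: the origin (TCP) lies at the very end of the fingers, on their centre line; the grasp point (between the pads) lies behind it (manip.pinch_z is the y of the grasp point in the tool frame, in m); y points along the fingers, x is the direction in which the jaws open and shut, and the axes are right-handed (so a half turn about y gives the same grasp; the last joint's range is limited). The gripper opens to 85 mm and grips with 20 to 120 N. Pads are 22 mm wide; open, the fingers measure 114 mm over their backs; the gripper's body (76 mm by 85 mm) begins 54 mm behind the grasp point. The pads swing forward as they close: fully open they stand 13 mm farther back than shut.
Start: joints at [-1.25, 0.053, 1.613, -0, 1.476, -0.119], TCP at [0.266, -0.566, 0.231] pointing down, gripper open.
Joint ranges: [-3.01, 3.01], [-1.01, 2.22], [0.06, 2.58], [-1.02, 4.17], [0.09, 2.62], [-3.14, 3.14]. Speed limits (rad/s): [2.57, 2.57, 3.14, 3.14, 3.14, 3.14].

### API

Orientations are given as a unit quaternion [w, x, y, z].
In Python, from plant import manip gives the robot as it stands.
- The arm moves only by the tool drive_tool, never from a script. Its argument "motion" is a list of rows, each a list of 3 entries, a list of its own where there are three numbers: the shift along the tool's x, y, z in units of 25 mm (1.0 is 25 mm), then the turn, a rotation vector about the tool's x, y, z in units of 5 degrees (1.0 is 5 degrees), then the closure, from -1 (fully open) to 1 (shut). A call has 1 to 12 rows; each row shifts and turns the commanded pose from where the row before left it, along the tool's axes as they then stand; what a row does not reach is not made up. A row lasts 1/10 s, in which the tool goes at most 50 mm and 8.59 degrees, less where a joint would pass 70% of its speed; a pose out of reach is approached as far as the arm can. A call is refused whole if a number of a shift passes 1 or a number of a turn 1, either way. A call with a gripper value outside its range is refused whole. The fingers move at their own pace and stop on an object; the grip force is fixed at half the most. Time passes only in rows, so rows that do not move let the fingers close. It gives the time, the measured TCP pose, the force and the opening at its end, in the units of the state.
- manip.state(): the state, without advancing time (a new reading comes with each control period).
- manip.grab_frame(name): name is "scene" or "top" or "wrist"; returns a dict with "img" (400x640x3 uint8, blue, green, red), "range_z" (400x640 float32, m along the optical axis (not along the pixel's ray), 0 where there is no reading), "camera_matrix" (3x3 intrinsics, pixels), "world_from_camera" (4x4, takes a point from camera to world coordinates); the wrist camera has in their place "T_tool_cam" (4x4, takes a point from camera to tool coordinates, whose origin is the TCP and whose axes are the tool frame's). Camera axes: x right, y down, z forward; pixel columns grow to the right and rows downward; lengths in m; the calibration is good to about 2 mm. The wrist camera is an equidistant fisheye: a pixel r from the principal point sees the ray r / f radians off the axis. A picture is of the moment at which its call begins: read the wrist's pose just before it.
- manip.job_done(): hands the job in, once; it reports no verdict.
The state is a dict: "time": time; "joint_pos": joint angles; "joint_vel": joint speeds; "joint_efforts": joint torques, N m; "tool_pos": TCP position; "tool_rot": TCP orientation; "contact_force": force on the tool from outside, world axes, zero at the start; "ft_torque": the same for the moment, N m; "gripper_width": opening from 0.0 (shut) to 1.0 (fully open).
Only numpy, scipy, OpenCV 4.12 (cv2) and the standard library are available. Lean on these libraries where they do the work, as an engineer would, in place of code of your own. Each camera call takes 0.05 s, during which the arm holds its last target. There are 200 camera calls.

### The job

Clamp the wooden practice block in the bench clamp: first swing the crank's folded-down grip up until it stands upright at its stop, and only then wind the crank clockwise (seen from above) by that grip. Stop when the block is held firmly against the back jaw and stays so after you let go (a push of 8 to 9 N at the grip; more than 12 N would crush the block), leave the grip standing, and leave the other things on the table alone.

Things in the scene. Friction and masses are not known exactly. Their poses are not given: they have to be found in the camera images.
- clamp: The bench clamp, fixed to the table at some yaw; origin on the table under the vertical crank axis. Base plate 150 x 310 x 12 mm, grey housing 110 x 90 x 75 mm about the axis. The jaws and a steel bed (top at 20 mm, 80 mm wide) lie to its -y, all below 90 mm. A plain back jaw closes the far end; its face, set by hand, is 173 to 197 mm from the axis and is not measured.
- hub (a point): Point on the vertical crank axis at the top of the housing, 75 mm above the table; its axes are the clamp's, z up.
- crank (a joint): Crank angle in rad, grows clockwise seen from above; at 0 its arm points along the clamp's +y. 1 rad moves the jaw 10 mm towards the back jaw. A free turn takes 3 to 4 N at the grip; it stays where left (springs back slightly under load). With the block pinched by both jaws the push rises about 2.5 N per 0.1 rad: 8 to 9 N is firm, over 12 N too much. 1 to 5 rad are needed.
- pivot (a point): Pivot of the folding grip at the end of the crank's arm, 60 mm from the crank axis, 110 mm above the table; the pivot's axis is level and square to the arm. The arm is a flat steel bar 13 mm wide, from 90 to 97 mm above the table.
- grip (a joint): Angle of the folding grip in rad: 0 folded flat over the arm, pointing from its pivot in to the crank axis; 1.57 upright at its stop. An over-centre spring: lifting takes about 6 N at its middle when folded, falling to none at 0.79 rad, beyond which it snaps upright; let go earlier it falls back. Upright, an inward pull over about 5 N at its middle starts to fold it.
- grip_mid (a point): Middle of the grip's black sleeve, 46 mm from the pivot. The sleeve, 18 mm diameter, 56 mm long (18 to 74 mm from the pivot), spins freely about its own line, so a hand can keep its direction while cranking. Folded, it lies level 110 mm above the table, 35 mm above the housing; only the arm (13 mm wide) and the hub nut (22 mm across, top at 98 mm) are under it.
- jaw: Moving jaw with a sprung black face 76 mm wide and 44 mm high (16 N per mm, 7 mm of give), driven by the crank along the clamp's -y. Its face is 75 mm to -y of its origin.
- block_center (a point): Centre of the practice block, half-way up. The block lies loose on the bed between the jaws.
- block: Wooden practice block with a grey band and a copper strip on top, 60 mm (x) by 72 mm (y, between the jaws) by 45 mm high, origin at the centre of its underside. Must end squarely between the jaws, upright.
- forceps_center (a point): Steel forceps, 126 mm long, 6 mm high, lying in front of the clamp; leave alone. The point is its centre.
- foil_tube_center (a point): Standing gold-coloured tube, 56 mm diameter, 85 mm high, beside the clamp's housing; leave alone. The point is its centre.
- needle_holder: Steel needle holder, 143 mm long, 5 mm high, lying behind the clamp; leave alone. Origin at its underside.
- phone: Black phone, 150 x 73 x 9 mm; leave alone. Origin at its underside.
- suture_box: Cardboard box, 90 x 130 x 50 mm; leave alone. Origin at its underside.
- antiseptic: Brown bottle, 60 mm diameter, 130 mm high; leave alone. Origin at its underside.
- cup: Steel cup, 70 mm across, 60 mm high; leave alone. Origin at its underside.
Mind the look-alikes: they are no part of the job. Leave any purple or red look-alike of the block alone.

How it is judged:
By the outcome, as a careful person would: the job done as asked, in the order asked, and still so for the second after the job is handed in, with the robot touching nothing.
It also fails if it takes over 72 s, if anything falls off the work surface, if the arm or the gripper's body presses on something with over 40 N, if the wrist force passes 120 N, or if a joint passes its speed limit or range.

## Working session

There is one attempt and no reset: what is moved stays moved. The work goes in short steps, Python scripts to look and compute and a tool call to move; the robot and the scene stay as the last step left them, time stands still between calls to the robot, and variables do not carry over. Pictures are saved under pics/ and viewed, about 8 in all and at most 12, crops included, and the job is handed in when it is done.

Besides the shell and the picture viewer there is one more tool, called after "Request:" in YAML: its name, and indented under it one key for each argument. drive_tool: Moves the arm, as the interface text tells. Its arguments: {"type":"object","properties":{"motion":{"type":"array","items":{"type":"array"}}},"required":["motion"]}

```bash
mkdir -p pics; ls; python3 - <<'E'
from plant import manip
import cv2,numpy as np
print(manip.state(), manip.pinch_z)
for n in("scene","top"):
    f=manip.grab_frame(n); cv2.imwrite(f"pics/{n}0.png",f["img"]); np.savez(f"{n}0.npz",**f)
    print(n,f["camera_matrix"].tolist(),f["world_from_camera"].round(3).tolist())
E
```

```text
pics
{'time': 0.0, 'joint_pos': array([-1.24997149e+00,  5.33680793e-02,  1.61432265e+00, -1.58639001e-05,
        1.47598900e+00, -1.19000145e-01]), 'joint_vel': array([ 1.13491423e-03,  3.09454635e-04, -5.62859244e-05, -3.02263354e-04,
       -5.73370324e-04,  3.00423201e-04]), 'joint_efforts': array([-4.67376067e-04, -3.93671966e+01, -3.70179749e+01, -1.13061001e-04,
        6.93050111e-03,  6.14847224e-06]), 'tool_pos': array([ 0.26590844, -0.5649132 ,  0.23003895]), 'tool_rot': array([ 0.59749257, -0.59656812,  0.37946071, -0.37831029]), 'contact_force': array([ 0.67574536,  0.15738927, -0.70810102]), 'ft_torque': array([ 0.01851826,  0.01706961, -0.00398405]), 'gripper_width': 1.0002012323087273} -0.0187
scene [[389.6746445847559, 0.0, 320.3786311904393], [0.0, 389.6746445847559, 200.4632123186719], [0.0, 0.0, 1.0]] [[-0.684, 0.374, -0.626, 1.349], [0.729, 0.342, -0.593, 0.806], [-0.008, -0.862, -0.507, 0.802], [0.0, 0.0, 0.0, 1.0]]
top [[367.4762271875071, 0.0, 317.42502403283146], [0.0, 367.4762271875071, 191.30469536352354], [0.0, 0.0, 1.0]] [[-0.0, -0.994, 0.11, 0.396], [-1.0, -0.0, -0.005, -0.001], [0.005, -0.11, -0.994, 1.106], [0.0, 0.0, 0.0, 1.0]]
```

View pics/top0.png

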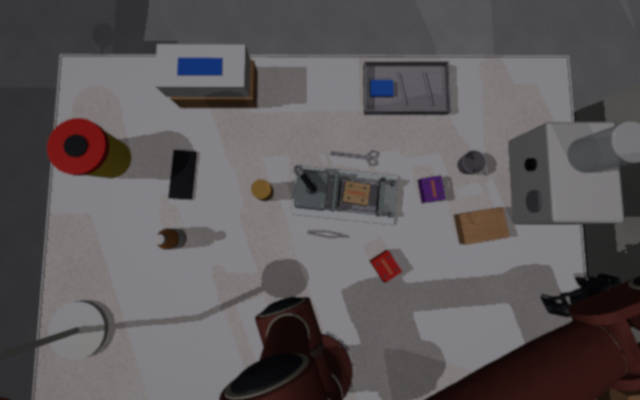

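View pics/scene0.png

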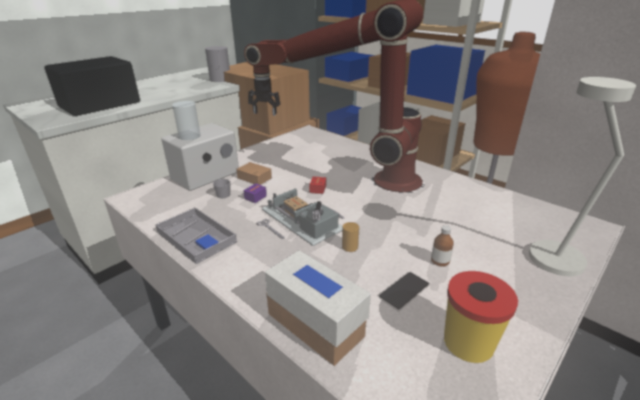

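Top view: clamp at (345,195), housing (312,190), wooden block with its copper strip (357,193). The look-alikes are purple at (431,189) and red at (386,266). The block between the jaws is the one meant. I'll enlarge this and measure.

```bash
cat > h.py <<'E'
import numpy as np,cv2
from scipy.spatial.transform import Rotation as R
def ray(f,u,v,z):
    K=f["camera_matrix"];T=f["world_from_camera"]
    d=T[:3,:3]@np.linalg.solve(K,[u,v,1.]);o=T[:3,3]
    return o+d*(z-o[2])/d[2]
def cloud(f):
    K=f["camera_matrix"];T=f["world_from_camera"];z=f["range_z"]
    v,u=np.mgrid[:z.shape[0],:z.shape[1]]
    p=np.stack([(u-K[0,2])/K[0,0]*z,(v-K[1,2])/K[1,1]*z,z],-1)
    return p@T[:3,:3].T+T[:3,3]
def Rt(s): 
    q=s["tool_rot"];return R.from_quat([q[1],q[2],q[3],q[0]]).as_matrix()
E
python3 - <<'E'
from h import *
f=dict(np.load("top0.npz"));P=cloud(f)
c=f["img"][150:245,280:410];c=cv2.resize(c,None,fx=6,fy=6,interpolation=cv2.INTER_CUBIC);cv2.imwrite("pics/top_c.png",np.clip(c*1.3,0,255).astype(np.uint8))
np.set_printoptions(linewidth=250)
print((P[164:222:2,288:408:4,2]*1000).round().astype(int))
h=(P[150:245,285:410])
m=(h[...,2]>.066)&(h[...,2]<.083)
q=h[m];print(len(q),cv2.minAreaRect(q[:,:2].astype(np.float32)))
m=(h[...,2]>.006)&(h[...,1]>-.26);q=h[m];print(len(q),cv2.minAreaRect(q[:,:2].astype(np.float32)))
E
```

```text
[[  -3   -3   -3    1    0    0    3    0   -3   -2    0    1   -1   -2   -1   -6    0   -3    1    4   -1    6    4   -3    1   -1   -2    2   -1   -3]
 [  -4   -1   96  115   12    7    3    1    2   -4    1   -3   -1    5    1   -1   -3    2   -7   -6   -1   -1   -4    1    2    1   -6    3   -3   -2]
 [  -1   -2   94  115   10    9   12   11   11    7   -1   -2   -2    1    0    0   -1    0   -1   -3   -1   -2    1    1   -1    4    2   -3   -2    2]
 [  -4   -2  110  116   79   72   72   66   12   12   12   10   14   12   12   -3   -1   -2   -2   -3    1   -1   -1   -2    0   -3    0   -4    5    1]
 [  -2   -2  114  115   74   75   74   76   72   74   72   10   11    9   11   13   14   11    9    8    0   -3   -2   -3    0    1   -1   -1   -2   -1]
 [   0    1  110  113  116   73   74   72   78   76   72    9   71    7   13    9   12   11   11   12   11    7   12    9    8    1   -5   -1   -2   -2]
 [  -2   -1   11  114  113   77   75   74   75   75   70   36   69   32    8   11    7   10    8    8    8   12   10   10    8    7   10    9   -3    0]
 [   1    1   10   73  118  1
[... 2860 characters left out ...]
4    1    0   -2]
 [   0   -1    0   -5   -3    0   10    8   15   12   10   10    9   12   10   13   12    9    8    9    9   14   13   11   12   30   38   -3   -5   -2]
 [  -2   -1    0    2   -3   -2   -4   -3   -2    0    6   11    8   12   11    9   12   12   13   11   11   12   14   12   13   14   10   -3    1   -1]
 [  -2    1   -2   -3   -3   -7   -2   -1   -3    2   -2    1   -1   -3   -1    3    7    9   13   11   10    9   12   12   13   12   10    1    2    0]]
1405 ((0.509935736656189, -0.06889322400093079), (0.2512677013874054, 0.1096232682466507), 84.20567321777344)
5246 ((0.5092065334320068, -0.08768737316131592), (0.2552260756492615, 0.32538220286369324), 3.2431159019470215)
```

View pics/top_c.png

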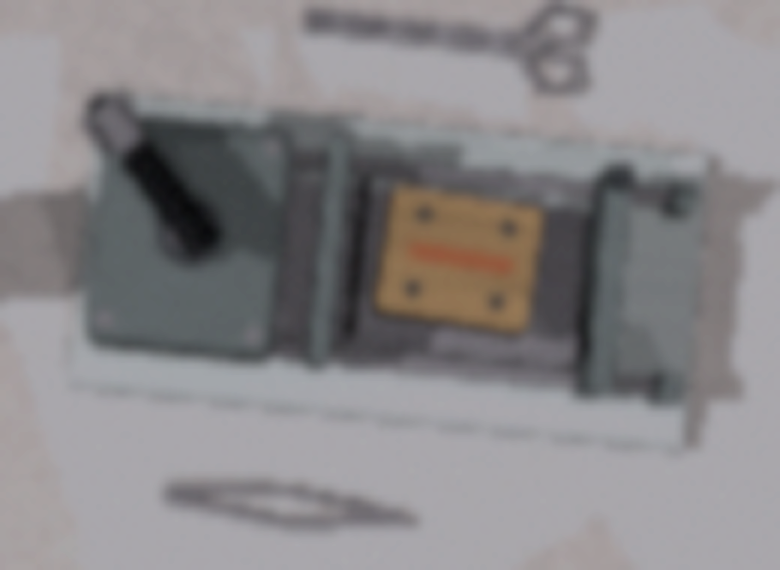

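Crop: grip folded, with its pivot end at about (110,118), the hub at about (205,240), and the clamp long axis sloping down to the right by about 6°. The block is the one with the copper strip at (460,257). Next: measure the hub, yaw and arm angle.

```bash
python3 - <<'E'
from h import *
from plant import manip
f=dict(np.load("top0.npz"));P=cloud(f)
w=np.zeros(P.shape[:2],bool);w[160:216,290:330]=1
q=P[w&(P[...,2]>.064)&(P[...,2]<.084)]; c,s,a=cv2.minAreaRect(q[:,:2].astype(np.float32));print("housing",c,s,a)
# plate via base heights
w[:]=0;w[155:230,285:406]=1
q=P[w&(P[...,2]>.007)&(P[...,2]<.016)];print("plate",cv2.minAreaRect(q[:,:2].astype(np.float32)))
w[:]=0;w[155:200,288:322]=1
m=w&(P[...,2]>.107)&(P[...,2]<.13);q=P[m];d=q[:,:2]-q[:,:2].mean(0);u,sv,vt=np.linalg.svd(d,full_matrices=False)
t=d@vt[0];print("grip",q.mean(0),vt[0],t.min(),t.max(),np.abs(d@vt[1]).max(),len(q))
print("ends",q[:,:2].mean(0)+vt[0]*t.min(),q[:,:2].mean(0)+vt[0]*t.max())
w[:]=0;w[175:215,340:378]=1
q=P[w&(P[...,2]>.056)&(P[...,2]<.074)];print("block",cv2.minAreaRect(q[:,:2].astype(np.float32)))
s=manip.state();print(Rt(s).round(3),s["time"])
E
```

```text
housing (0.5185772180557251, 0.011291831731796265) (0.08995798975229263, 0.11062412708997726) 84.16976165771484
plate ((0.5336827635765076, -0.09058526158332825), (0.3097251057624817, 0.2029619961977005), 84.24639129638672)
grip [0.53993597 0.02767695 0.11529633] [-0.80328487 -0.59559501] -0.041178335149694364 0.04141053119287783 0.013229698571588589 200
ends [0.5730139  0.05220256] [0.50667152 0.00301305]
block ((0.5034888982772827, -0.1269955188035965), (0.13294649124145508, 0.07043828070163727), 69.34100341796875)
[[ 0.426 -0.001  0.905]
 [-0.905  0.002  0.426]
 [-0.002 -1.     0.   ]] 0.1
```

Hub ≈ (0.519, 0.011), yaw ≈ -5.8°; housing and plate sizes match those given. The crank is at about 0.83 rad and the grip line passes through the hub. Moving over it now.

Request:
drive_tool:
  motion:
    - [[0,0,0],[0,-0.76,0],-0.4]
    - [[0,0,0],[0,-0.76,0],-0.4]
    - [[0,0,0],[0,-0.76,0],-0.4]
    - [[-0.52,0,0.95],[0,0,0],-0.4]
    - [[-0.52,0,0.95],[0,0,0],-0.4]
    - [[-0.52,0,0.95],[0,0,0],-0.4]
    - [[-0.52,0,0.95],[0,0,0],-0.4]
    - [[-0.52,0,0.95],[0,0,0],-0.4]
    - [[-0.52,0,0.95],[0,0,0],-0.4]
    - [[-0.52,0,0.95],[0,0,0],-0.4]
    - [[-0.52,0,0.95],[0,0,0],-0.4]
    - [[-0.52,0,0.95],[0,0,0],-0.4]

```text
time: 1.3
tool_pos: [0.3681, -0.3429, 0.2308]
tool_rot: [0.632, -0.632, 0.318, -0.318]
contact_force: [0.3, -0.0, 0.8]
gripper_width: 0.7
```

Request:
drive_tool:
  motion:
    - [[-0.52,0,0.95],[0,0,0],-0.4]
    - [[-0.52,0,0.95],[0,0,0],-0.4]
    - [[-0.52,0,0.95],[0,0,0],-0.4]
    - [[-0.52,0,0.95],[0,0,0],-0.4]
    - [[-0.52,0,0.95],[0,0,0],-0.4]
    - [[-0.52,0,0.95],[0,0,0],-0.4]
    - [[-0.52,0,0.95],[0,0,0],-0.4]
    - [[-0.52,0,0.95],[0,0,0],-0.4]
    - [[-0.52,0,0.95],[0,0,0],-0.4]
    - [[-0.52,0,0.95],[0,0,0],-0.4]
    - [[-0.52,0,0.95],[0,0,0],-0.4]
    - [[-0.52,0,0.95],[0,0,0],-0.4]

```text
time: 2.5
tool_pos: [0.5038, -0.0478, 0.2308]
tool_rot: [-0.632, 0.632, -0.318, 0.317]
contact_force: [-0.1, -0.2, 0.0]
gripper_width: 0.701
```

Request:
drive_tool:
  motion:
    - [[-0.52,0,0.95],[0,0,0],-0.4]
    - [[-0.52,0,0.95],[0,0,0],-0.4]
    - [[-0.52,0,0.95],[0,0,0],-0.4]
    - [[0,0,0],[0,0,0],-0.4]
    - [[0,0,0],[0,0,0],-0.4]

```text
time: 3.0
tool_pos: [0.5374, 0.025, 0.2307]
tool_rot: [-0.632, 0.632, -0.318, 0.317]
contact_force: [-0.4, -0.2, -0.3]
gripper_width: 0.7
```

```bash
python3 - <<'E'
from h import *
from plant import manip
s=manip.state();f=manip.grab_frame("wrist");np.savez("wrist1.npz",**f,R=Rt(s),p=s["tool_pos"]);cv2.imwrite("pics/wrist1.png",f["img"])
print(s,Rt(s).round(3),f["camera_matrix"].tolist(),f["T_tool_cam"].round(3).tolist())
E
```

```text
{'time': 3.0, 'joint_pos': array([-9.15850222e-02, -1.55243149e-01,  1.81427037e+00, -4.94694586e-04,
        1.48382771e+00,  8.39341959e-01]), 'joint_vel': array([-0.02378513, -0.01097886,  0.00586403, -0.00195672, -0.00186457,
        0.00017531]), 'joint_efforts': array([ 7.39764981e-01, -3.01176775e+01, -3.73228776e+01,  5.31224138e-02,
       -1.31723747e-02,  1.19664485e-02]), 'tool_pos': array([0.53735246, 0.02502246, 0.23070238]), 'tool_rot': array([-0.63156179,  0.63221217, -0.31771378,  0.31701015]), 'contact_force': array([-0.3823961 , -0.21370528, -0.3387817 ]), 'ft_torque': array([ 0.00237769, -0.02110235,  0.03205436]), 'gripper_width': 0.7000910822028946} [[ 0.597 -0.001  0.802]
 [-0.802 -0.     0.597]
 [-0.    -1.    -0.001]] [[309.70691628693146, 0.0, 317.95883052913376], [0.0, 309.70691628693146, 203.28213815961035], [0.0, 0.0, 1.0]] [[1.0, 0.001, 0.0, -0.001], [-0.0, -0.321, 0.947, -0.142], [0.001, -0.947, -0.321, 0.083], [0.0, 0.0, 0.0, 1.0]]
```

View pics/wrist1.png

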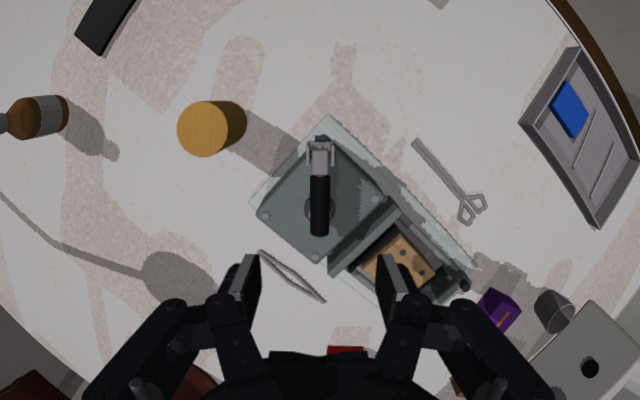

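Wrist view: sleeve from (319,176) to (319,235) and pivot fork at (319,148), straight between the fingers. Projecting the sleeve ends to the sleeve's height.

```bash
python3 - <<'E'
from h import *
f=np.load("wrist1.npz");K=f["camera_matrix"];T=f["T_tool_cam"]
def wr(u,v,z):
    a=np.array([(u-K[0,2]),(v-K[1,2])])/K[0,0];r=np.hypot(*a);d=np.r_[a/r*np.sin(r),np.cos(r)]
    Rw=f["R"]@T[:3,:3];o=f["R"]@T[:3,3]+f["p"];d=Rw@d;return o+d*(z-o[2])/d[2]
g=cv2.cvtColor(f["img"],cv2.COLOR_BGR2GRAY)
m=(g<45).astype(np.uint8);m[:150]=0;m[245:]=0;n,l,st,c=cv2.connectedComponentsWithStats(m);
for i in range(1,n):
  if st[i,4]>400: print(st[i],c[i])
hub=np.array([.5186,.0113]);d=np.array([.802,.597])
for u,v,z in[(319,176,.119),(319,236,.110),(319,148,.11),(310,205,.11),(329,205,.11),(319,205,.11)]:
    p=wr(u,v,z);e=p[:2]-hub;print(u,v,p.round(4),"along",(e@d).round(4),"x",(e@[.597,-.802]).round(4))
E
```

```text
[ 308  175   27   62 1279] [320.40578577 204.84284597]
[338 196  56  49 599] [366.53923205 222.96661102]
319 176 [0.5544 0.0379 0.119 ] along 0.0446 x 0.0
319 236 [0.5067 0.0022 0.11  ] along -0.015 x 0.0001
319 148 [0.5724 0.0514 0.11  ] along 0.0671 x 0.0
310 205 [0.5264 0.027  0.11  ] along 0.0156 x -0.008
329 205 [0.5366 0.0134 0.11  ] along 0.0156 x 0.0091
319 205 [0.5312 0.0206 0.11  ] along 0.0156 x 0.0001
```

Request:
drive_tool:
  motion:
    - [[0,0,0],[1,0,0],-0.4]
    - [[0,0,0],[1,0,0],-0.4]
    - [[0,0,0],[1,0,0],-0.4]
    - [[0,0,0],[1,0,0],-0.4]
    - [[0,0.754,-0.234],[0,0,0],-0.4]
    - [[0,0.754,-0.234],[0,0,0],-0.4]
    - [[0,0.754,-0.234],[0,0,0],-0.4]
    - [[0,0.754,-0.234],[0,0,0],-0.4]
    - [[0,0.754,-0.234],[0,0,0],-0.4]
    - [[0,0.754,-0.234],[0,0,0],-0.4]
    - [[0,0.754,-0.234],[0,0,0],-0.4]
    - [[0,0,0],[0,0,0],-0.4]

```text
time: 4.25
tool_pos: [0.5403, 0.0283, 0.0897]
tool_rot: [0.731, -0.513, 0.261, -0.367]
contact_force: [-1.0, -0.4, 0.7]
gripper_width: 0.694
```

Request:
drive_tool:
  motion:
    - [[0,0,0],[0,0,0],0.2]
    - [[0,0,0],[0,0,0],0.6]
    - [[0,0,0],[0,0,0],1]
    - [[0,0,0],[0,0,0],1]
    - [[0,0,0],[0,0,0],1]
    - [[0,0,0],[0,0,0],1]

```text
time: 4.85
tool_pos: [0.544, 0.0283, 0.095]
tool_rot: [0.732, -0.512, 0.257, -0.369]
contact_force: [-3.1, -2.7, 6.8]
gripper_width: 0.19
```

```bash
python3 - <<'E'
from h import *
from plant import manip
s=manip.state();f=manip.grab_frame("wrist");cv2.imwrite("pics/wrist2.png",cv2.resize(f["img"][120:320,180:460],None,fx=2.5,fy=2.5))
print(s["contact_force"],s["tool_pos"],Rt(s).round(3),s["gripper_width"])
E
```

```text
[-3.10460943 -2.6971385   6.80677132] [0.5440211  0.02828666 0.09496608] [[ 0.596  0.277  0.754]
 [-0.803  0.203  0.561]
 [ 0.002 -0.939  0.343]] 0.19025532961468583
```

View pics/wrist2.png

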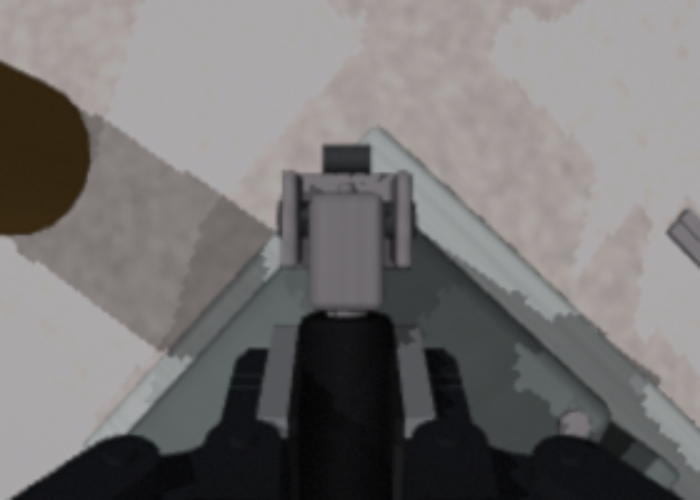

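Request:
drive_tool:
  motion:
    - [[0,-0.115,-0.01],[-1,0,0],1]
    - [[0,-0.115,-0.01],[-1,0,0],1]
    - [[0,-0.115,-0.01],[-1,0,0],1]
    - [[0,-0.115,-0.01],[-1,0,0],1]
    - [[0,-0.115,-0.01],[-1,0,0],1]
    - [[0,-0.115,-0.01],[-1,0,0],1]

```text
time: 5.5
tool_pos: [0.541, 0.0262, 0.1118]
tool_rot: [-0.573, 0.685, -0.344, 0.289]
contact_force: [-0.9, -2.0, 4.0]
gripper_width: 0.189
```

Request:
drive_tool:
  motion:
    - [[0,-0.115,-0.01],[-1,0,0],1]
    - [[0,-0.115,-0.01],[-1,0,0],1]
    - [[0,-0.115,-0.01],[-1,0,0],1]
    - [[0,-0.115,-0.01],[-1,0,0],1]
    - [[0,-0.115,-0.01],[-1,0,0],1]
    - [[0,-0.115,-0.01],[-1,0,0],1]
    - [[0,0,0],[0,0,0],1]

```text
time: 6.2
tool_pos: [0.5458, 0.0298, 0.1288]
tool_rot: [-0.376, 0.811, -0.407, 0.19]
contact_force: [-0.3, -1.1, 9.5]
gripper_width: 0.191
```

```bash
python3 - <<'E'
from h import *
from plant import manip
s=manip.state();f=manip.grab_frame("wrist");cv2.imwrite("pics/wrist3.png",cv2.resize(f["img"][100:340,160:480],None,fx=2,fy=2))
print(s["contact_force"],s["tool_pos"],Rt(s).round(3),s["gripper_width"])
E
```

```text
[-0.34338881 -1.08852633  9.54248349] [0.5457842  0.02981334 0.12879867] [[ 0.597 -0.517  0.614]
 [-0.802 -0.387  0.454]
 [ 0.003 -0.764 -0.646]] 0.19107758264221342
```

View pics/wrist3.png

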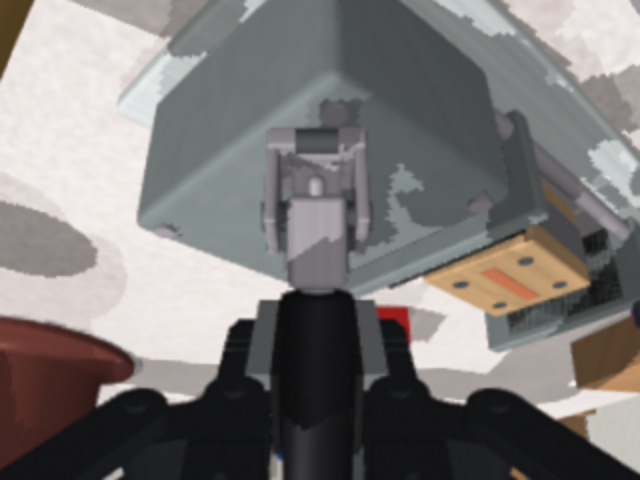

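Grip at about 60°, past the over-centre point (the spring now pushes up). Carrying on to near upright before letting go.

Request:
drive_tool:
  motion:
    - [[0,-0.115,-0.01],[-1,0,0],1]
    - [[0,-0.115,-0.01],[-1,0,0],1]
    - [[0,-0.115,-0.01],[-1,0,0],1]
    - [[0,-0.115,-0.01],[-1,0,0],1]
    - [[0,-0.115,-0.01],[-1,0,0],1]
    - [[0,0,0],[0,0,0],1]

```text
time: 6.85
tool_pos: [0.5542, 0.0366, 0.1389]
tool_rot: [-0.191, 0.873, -0.438, 0.098]
contact_force: [4.0, 2.5, 9.7]
gripper_width: 0.187
```

Request:
drive_tool:
  motion:
    - [[0,0,0],[0,0,0],0]
    - [[0,0,0],[0,0,0],-0.4]
    - [[0,0,0],[0,0,0],-0.4]
    - [[0,0,0],[0,0,0],-0.4]
    - [[0,-0.8,0],[0,0,0],-0.4]
    - [[0,-0.8,0],[0,0,0],-0.4]
    - [[0,-0.8,0],[0,0,0],-0.4]
    - [[0,-0.8,0],[0,0,0],-0.4]
    - [[0,-0.8,0],[0,0,0],-0.4]
    - [[0,-0.4,-0.87],[0,0,0],-0.4]
    - [[0,-0.4,-0.87],[0,0,0],-0.4]
    - [[0,-0.4,-0.87],[0,0,0],-0.4]

```text
time: 8.05
tool_pos: [0.6244, 0.0891, 0.2533]
tool_rot: [-0.193, 0.872, -0.439, 0.098]
contact_force: [0.1, 0.1, 1.2]
gripper_width: 0.701
```

Request:
drive_tool:
  motion:
    - [[0,-0.4,-0.87],[1,0,0],-0.4]
    - [[0,-0.4,-0.7],[1,0,0],-0.4]
    - [[0,0,0],[1,0,0],-0.4]
    - [[0,0,0],[1,0,0],-0.4]
    - [[0,0,0],[1,0,0],-0.4]
    - [[0,0,0],[1,0,0],-0.4]
    - [[0,0,0],[1,0,0],-0.4]
    - [[0,0,0],[1,0,0],-0.4]
    - [[0,0,0],[1,0,0],-0.4]
    - [[0,0,0],[1,0,0],-0.4]
    - [[0,0,0],[1,0,0],-0.4]
    - [[0,0,0],[1,0,0],-0.4]

```text
time: 9.25
tool_pos: [0.624, 0.0887, 0.2975]
tool_rot: [-0.605, 0.657, -0.33, 0.305]
contact_force: [-0.4, -0.1, 1.1]
gripper_width: 0.698
```

Request:
drive_tool:
  motion:
    - [[0,0,0],[1,0,0],-0.4]
    - [[0,0,0],[0,0,0],-0.4]
    - [[0,0,0],[0,0,0],-0.4]

```text
time: 9.55
tool_pos: [0.624, 0.0887, 0.2964]
tool_rot: [-0.631, 0.632, -0.317, 0.318]
contact_force: [0.7, -0.0, 0.5]
gripper_width: 0.704
```

```bash
python3 - <<'E'
from h import *
from plant import manip
s=manip.state();f=manip.grab_frame("wrist");np.savez("wrist4.npz",**f,R=Rt(s),p=s["tool_pos"])
t=manip.grab_frame("top");np.savez("top4.npz",**t)
cv2.imwrite("pics/w4.png",f["img"])
P=cloud(t)[150:225,280:345];q=P[(P[...,2]>.13)&(P[...,2]<.2)];print(q.shape,np.median(q,0),q.min(0),q.max(0))
print(s["contact_force"],s["tool_pos"],Rt(s).round(3),s["gripper_width"],s["joint_pos"].round(2),s["time"])
E
```

```text
(45, 3) [0.56246924 0.04412888 0.1811508 ] [0.55761067 0.03850255 0.13280556] [0.57368017 0.05115312 0.1857842 ]
[ 0.65786418 -0.03560648  0.53083422] [0.62403592 0.08872843 0.29641995] [[ 0.596  0.001  0.803]
 [-0.803 -0.001  0.596]
 [ 0.002 -1.     0.   ]] 0.7037717690617669 [ 0.02  0.03  1.52 -0.    1.58  0.96] 9.55
```

View pics/w4.png

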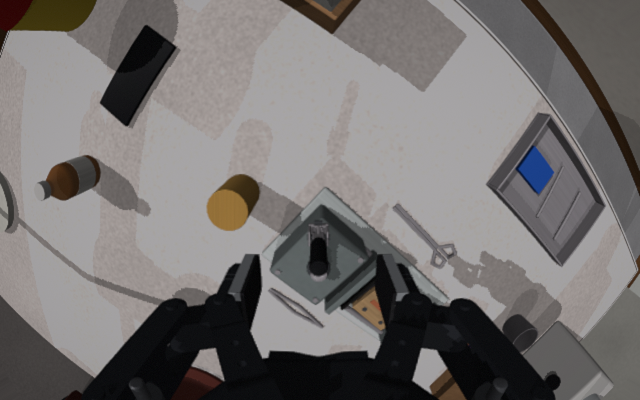

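Wrist view: grip standing, top at about (318,273), base at about (318,232). Checking that it is vertical, and the arm angle.

```bash
cat >> h.py <<'E'
def wray(f,u,v,z):
    K=f["camera_matrix"];T=f["T_tool_cam"]
    a=np.array([(u-K[0,2]),(v-K[1,2])])/K[0,0];r=np.hypot(*a);d=np.r_[a/r*np.sin(r),np.cos(r)]
    Rw=f["R"]@T[:3,:3];o=f["R"]@T[:3,3]+f["p"];d=Rw@d;return o+d*(z-o[2])/d[2]
E
python3 - <<'E'
from h import *
f=np.load("wrist4.npz");g=cv2.cvtColor(f["img"],cv2.COLOR_BGR2GRAY)
m=(g<50).astype(np.uint8);m[:225]=0;m[290:]=0;m[:,:295]=0;m[:,345:]=0
n,l,st,c=cv2.connectedComponentsWithStats(m);print(st[1:],c[1:])
hub=np.array([.5186,.0113]);d=np.array([.802,.597])
for u,v,z in[(318,272,.184),(318,238,.128),(318,225,.11)]:
    p=wray(f,u,v,z);e=p[:2]-hub;print(p.round(4),(e@d).round(4),(e@[.597,-.802]).round(4))
E
```

```text
[[331 225  14  12  92]
 [310 230   1   2   2]
 [311 234   1   3   3]
 [308 234  23  42 673]
 [335 281  10   9  49]] [[339.57608696 228.66304348]
 [310.         230.5       ]
 [311.         235.        ]
 [318.63744428 256.50222883]
 [340.71428571 286.14285714]]
[0.5655 0.0462 0.184 ] 0.0585 0.0
[0.5735 0.052  0.128 ] 0.0683 0.0001
[0.58   0.0568 0.11  ] 0.0764 0.0002
```

Request:
drive_tool:
  motion:
    - [[0,0,-0.95],[0,0,0],-0.4]
    - [[0,0,-0.95],[0,0,0],-0.4]
    - [[0,0,-0.94],[0,0,0],-0.4]
    - [[0,0,0],[0,0,0],-0.4]
    - [[0,0.9,0],[0,0,0],-0.4]
    - [[0,0.9,0],[0,0,0],-0.4]
    - [[0,0.9,0],[0,0,0],-0.4]
    - [[0,0.9,0],[0,0,0],-0.4]
    - [[0,0.9,0],[0,0,0],-0.4]
    - [[0,0.9,0],[0,0,0],-0.4]
    - [[0,0.84,0],[0,0,0],-0.4]
    - [[0,0,0],[0,0,0],-0.4]

```text
time: 10.85
tool_pos: [0.5657, 0.0477, 0.1346]
tool_rot: [-0.631, 0.633, -0.32, 0.315]
contact_force: [-0.3, -0.2, -0.7]
gripper_width: 0.702
```

Request:
drive_tool:
  motion:
    - [[0,0,0],[0,0,0],0]
    - [[0,0,0],[0,0,0],0.5]
    - [[0,0,0],[0,0,0],1]
    - [[0,0,0],[0,0,0],1]
    - [[0,0,0],[0,0,0],1]
    - [[0,0,0],[0,0,0],1]

```text
time: 11.45
tool_pos: [0.5687, 0.0472, 0.1405]
tool_rot: [0.632, -0.631, 0.317, -0.319]
contact_force: [-0.8, 1.1, 6.1]
gripper_width: 0.196
```

Request:
drive_tool:
  motion:
    - [[0.359,0,-0.027],[0,0,0],1]
    - [[0.351,0,-0.08],[0,0,0],1]
    - [[0.335,0,-0.132],[0,0,0],1]

```text
time: 11.75
tool_pos: [0.5795, 0.0236, 0.1406]
tool_rot: [0.633, -0.63, 0.317, -0.318]
contact_force: [-1.1, 4.9, 6.9]
gripper_width: 0.195
```

```bash
cat > chk.py <<'E'
from h import *
from plant import manip
s=manip.state();hub=np.array([.5186,.0113]);e=s["tool_pos"][:2]-hub
a=np.arctan2(e[1],e[0]);r=np.hypot(*e);rh=e/r;th=np.array([rh[1],-rh[0]])
F=s["contact_force"];print("t",s["time"].round(2),"crank",(1.4696-a)%(2*np.pi),"r",r.round(4),"push",(-F[:2]@th).round(2),"radial_on_tool",(F[:2]@rh).round(2),F.round(1),s["tool_pos"].round(4))
E
python3 chk.py
```

```text
Traceback (most recent call last):
  File "chk.py", line 5, in <module>
    F=s["contact_force"];print("t",s["time"].round(2),"crank",(1.4696-a)%(2*np.pi),"r",r.round(4),"push",(-F[:2]@th).round(2),"radial_on_tool",(F[:2]@rh).round(2),F.round(1),s["tool_pos"].round(4))
                                   ^^^^^^^^^^^^^^^
AttributeError: 'float' object has no attribute 'round'
```

Request:
drive_tool:
  motion:
    - [[0.311,0,-0.18],[0,0,0],1]
    - [[0.281,0,-0.225],[0,0,0],1]
    - [[0.244,0,-0.264],[0,0,0],1]

```text
time: 12.05
tool_pos: [0.579, -0.0034, 0.1406]
tool_rot: [0.633, -0.63, 0.317, -0.319]
contact_force: [0.2, 4.6, 5.5]
gripper_width: 0.193
```

```bash
sed -i 's/s\["time"\].round(2)/s["time"]/' chk.py; python3 chk.py
```

```text
t 12.05 crank 1.7085983324486658 r 0.0621 push 4.52 radial_on_tool -0.87 [0.2 4.6 5.5] [ 0.579  -0.0034  0.1406]
```

Request:
drive_tool:
  motion:
    - [[0.202,0,-0.298],[0,0,0],1]
    - [[0.155,0,-0.324],[0,0,0],1]
    - [[0.105,0,-0.344],[0,0,0],1]
    - [[0.052,0,-0.356],[0,0,0],1]
    - [[-0.001,0,-0.36],[0,0,0],1]

```text
time: 12.55
tool_pos: [0.5533, -0.0394, 0.1406]
tool_rot: [0.633, -0.63, 0.316, -0.32]
contact_force: [3.9, 3.2, 4.5]
gripper_width: 0.195
```

```bash
cat >> chk.py <<'E'
import sys
if len(sys.argv)>1:
    t=manip.grab_frame("top");cv2.imwrite(f"pics/{sys.argv[1]}.png",cv2.resize(t["img"][150:245,280:410],None,fx=6,fy=6,interpolation=cv2.INTER_CUBIC))
E
python3 chk.py
```

```text
t 12.55 crank 2.4404926077631695 r 0.0615 push 5.03 radial_on_tool -0.46 [3.9 3.2 4.5] [ 0.5533 -0.0394  0.1406]
```

Request:
drive_tool:
  motion:
    - [[-0.055,0,-0.355],[0,0,0],1]
    - [[-0.108,0,-0.343],[0,0,0],1]
    - [[-0.158,0,-0.323],[0,0,0],1]

```text
time: 12.85
tool_pos: [0.5281, -0.0487, 0.1406]
tool_rot: [0.633, -0.631, 0.316, -0.32]
contact_force: [5.1, 2.3, 2.6]
gripper_width: 0.198
```

```bash
python3 chk.py top5
```

```text
t 12.85 crank 2.883067826215571 r 0.0607 push 5.4 radial_on_tool -1.52 [5.1 2.3 2.6] [ 0.5281 -0.0487  0.1406]
```

View pics/top5.png

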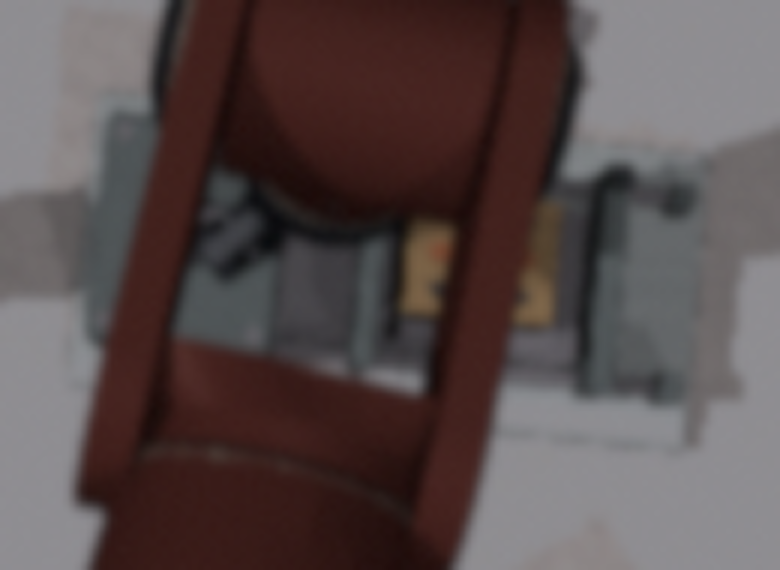

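Top crop: the block's right edge is at about x=557 and the back jaw face at about 583, so roughly 10 mm (about 1 rad) left.

Request:
drive_tool:
  motion:
    - [[-0.204,0,-0.296],[0,0,0],1]
    - [[-0.246,0,-0.262],[0,0,0],1]
    - [[-0.283,0,-0.222],[0,0,0],1]

```text
time: 13.2
tool_pos: [0.5015, -0.0461, 0.1406]
tool_rot: [0.632, -0.631, 0.315, -0.32]
contact_force: [5.8, -0.5, 4.0]
gripper_width: 0.192
```

```bash
python3 chk.py
```

```text
t 13.2 crank 3.3301685241782275 r 0.0598 push 5.66 radial_on_tool -1.14 [ 5.8 -0.5  4. ] [ 0.5015 -0.0461  0.1406]
```

Request:
drive_tool:
  motion:
    - [[-0.206,0,-0.124],[0,0,0],1]
    - [[-0.217,0,-0.102],[0,0,0],1]
    - [[0,0,0],[0,0,0],1]

```text
time: 13.5
tool_pos: [0.4895, -0.0405, 0.1405]
tool_rot: [0.632, -0.632, 0.316, -0.319]
contact_force: [2.0, -0.9, 9.5]
gripper_width: 0.195
```

```bash
python3 chk.py
```

```text
t 13.5 crank 3.552315181105219 r 0.0594 push 2.18 radial_on_tool -0.21 [ 2.  -0.9  9.5] [ 0.4895 -0.0405  0.1405]
```

Request:
drive_tool:
  motion:
    - [[-0.112,0,-0.043],[0,0,0],1]
    - [[-0.114,0,-0.037],[0,0,0],1]
    - [[-0.116,0,-0.032],[0,0,0],1]

```text
time: 13.8
tool_pos: [0.4829, -0.0359, 0.1405]
tool_rot: [-0.632, 0.632, -0.316, 0.32]
contact_force: [3.1, -2.4, 6.6]
gripper_width: 0.197
```

```bash
python3 chk.py
```

```text
t 13.8 crank 3.688926082903218 r 0.0592 push 3.88 radial_on_tool 0.07 [ 3.1 -2.4  6.6] [ 0.4829 -0.0359  0.1405]
```

Request:
drive_tool:
  motion:
    - [[-0.117,0,-0.026],[0,0,0],1]
    - [[-0.118,0,-0.02],[0,0,0],1]

```text
time: 14.0
tool_pos: [0.4784, -0.0319, 0.1405]
tool_rot: [-0.632, 0.632, -0.316, 0.32]
contact_force: [2.7, -2.7, 6.4]
gripper_width: 0.195
```

```bash
python3 chk.py
```

```text
t 14.0 crank 3.790131240658255 r 0.059 push 3.8 radial_on_tool 0.17 [ 2.7 -2.7  6.4] [ 0.4784 -0.0319  0.1405]
```

Request:
drive_tool:
  motion:
    - [[-0.119,0,-0.024],[0,0,0],1]
    - [[-0.12,0,-0.018],[0,0,0],1]

```text
time: 14.2
tool_pos: [0.4742, -0.0275, 0.1405]
tool_rot: [0.632, -0.632, 0.316, -0.32]
contact_force: [5.1, -2.1, 5.9]
gripper_width: 0.199
```

```bash
python3 chk.py
```

```text
t 14.2 crank 3.892396178356319 r 0.059 push 4.98 radial_on_tool -2.45 [ 5.1 -2.1  5.9] [ 0.4742 -0.0275  0.1405]
```

Request:
drive_tool:
  motion:
    - [[-0.12,0,-0.002],[0,0,0],1]
    - [[-0.12,0,0.004],[0,0,0],1]

```text
time: 14.4
tool_pos: [0.4706, -0.0227, 0.1405]
tool_rot: [0.632, -0.632, 0.316, -0.32]
contact_force: [4.9, -2.1, 6.3]
gripper_width: 0.196
```

```bash
python3 chk.py
```

```text
t 14.4 crank 3.993899632955122 r 0.0588 push 4.53 radial_on_tool -2.74 [ 4.9 -2.1  6.3] [ 0.4706 -0.0227  0.1405]
```

Request:
drive_tool:
  motion:
    - [[-0.12,0,0.015],[0,0,0],1]
    - [[-0.119,0,0.02],[0,0,0],1]

```text
time: 14.6
tool_pos: [0.4676, -0.0176, 0.1405]
tool_rot: [-0.631, 0.632, -0.316, 0.32]
contact_force: [3.4, -3.7, 6.8]
gripper_width: 0.193
```

```bash
python3 chk.py
```

```text
t 14.6 crank 4.095288578930121 r 0.0586 push 4.87 radial_on_tool -1.1 [ 3.4 -3.7  6.8] [ 0.4676 -0.0176  0.1405]
```

Request:
drive_tool:
  motion:
    - [[-0.118,0,0.022],[0,0,0],1]
    - [[-0.117,0,0.028],[0,0,0],1]

```text
time: 14.8
tool_pos: [0.465, -0.0123, 0.1405]
tool_rot: [-0.631, 0.632, -0.316, 0.32]
contact_force: [2.7, -3.5, 7.0]
gripper_width: 0.192
```

```bash
python3 chk.py
```

```text
t 14.8 crank 4.196921403375662 r 0.0585 push 4.24 radial_on_tool -1.03 [ 2.7 -3.5  7. ] [ 0.465  -0.0123  0.1405]
```

Request:
drive_tool:
  motion:
    - [[-0.115,0,0.034],[0,0,0],1]
    - [[-0.113,0,0.039],[0,0,0],1]

```text
time: 15.0
tool_pos: [0.463, -0.0067, 0.1405]
tool_rot: [-0.631, 0.632, -0.316, 0.32]
contact_force: [2.6, -4.4, 6.9]
gripper_width: 0.197
```

```bash
python3 chk.py
```

```text
t 15.0 crank 4.29850536496903 r 0.0584 push 4.94 radial_on_tool -1.14 [ 2.6 -4.4  6.9] [ 0.463  -0.0067  0.1405]
```

Request:
drive_tool:
  motion:
    - [[-0.111,0,0.045],[0,0,0],1]
    - [[-0.109,0,0.05],[0,0,0],1]

```text
time: 15.2
tool_pos: [0.4616, -0.0009, 0.1406]
tool_rot: [-0.631, 0.632, -0.316, 0.319]
contact_force: [1.6, -3.9, 7.0]
gripper_width: 0.194
```

```bash
python3 chk.py
```

```text
t 15.2 crank 4.400706539057873 r 0.0583 push 4.17 radial_on_tool -0.72 [ 1.6 -3.9  7. ] [ 0.4616 -0.0009  0.1406]
```

Request:
drive_tool:
  motion:
    - [[-0.106,0,0.054],[0,0,0],1]
    - [[-0.103,0,0.059],[0,0,0],1]

```text
time: 15.4
tool_pos: [0.4606, 0.0049, 0.1405]
tool_rot: [-0.631, 0.632, -0.316, 0.319]
contact_force: [2.0, -4.5, 7.7]
gripper_width: 0.193
```

```bash
python3 chk.py
```

```text
t 15.4 crank 4.502057080809247 r 0.0583 push 4.73 radial_on_tool -1.49 [ 2.  -4.5  7.7] [0.4606 0.0049 0.1405]
```

Request:
drive_tool:
  motion:
    - [[-0.1,0,0.066],[0,0,0],1]
    - [[-0.097,0,0.071],[0,0,0],1]

```text
time: 15.6
tool_pos: [0.4604, 0.0109, 0.1405]
tool_rot: [-0.631, 0.632, -0.316, 0.319]
contact_force: [1.5, -6.2, 7.8]
gripper_width: 0.194
```

```bash
python3 chk.py top6
```

```text
t 15.6 crank 4.60467724774555 r 0.0582 push 6.2 radial_on_tool -1.42 [ 1.5 -6.2  7.8] [0.4604 0.0109 0.1405]
```

View pics/top6.png

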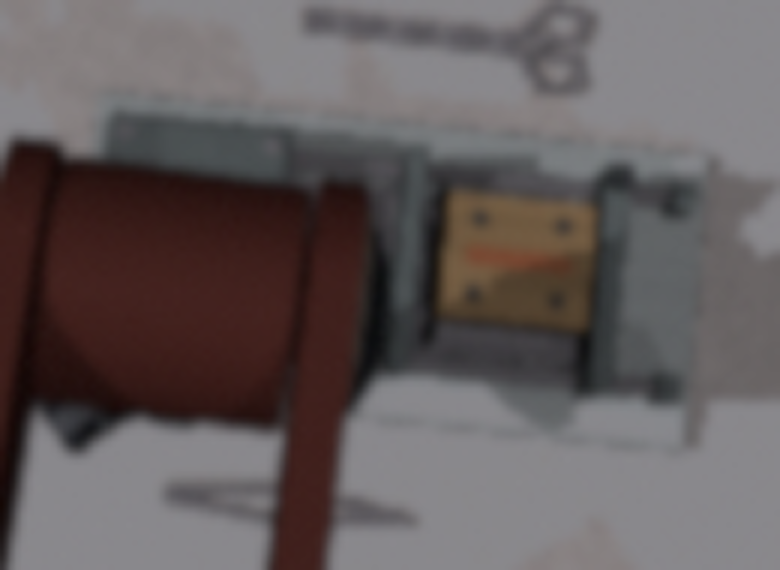

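Top crop: the block is now squarely against the back jaw (edge about 597) and the push has started to rise (6.2 N). Fine steps from here.

Request:
drive_tool:
  motion:
    - [[-0.047,0,0.036],[0,0,0],1]
    - [[-0.046,0,0.037],[0,0,0],1]

```text
time: 15.85
tool_pos: [0.4604, 0.0138, 0.1405]
tool_rot: [-0.631, 0.632, -0.316, 0.319]
contact_force: [0.4, -4.3, 8.2]
gripper_width: 0.194
```

```bash
python3 chk.py
```

```text
t 15.85 crank 4.654375918706062 r 0.0582 push 4.26 radial_on_tool -0.61 [ 0.4 -4.3  8.2] [0.4604 0.0138 0.1405]
```

Request:
drive_tool:
  motion:
    - [[-0.045,0,0.039],[0,0,0],1]
    - [[-0.044,0,0.04],[0,0,0],1]

```text
time: 16.05
tool_pos: [0.4606, 0.0168, 0.1405]
tool_rot: [-0.631, 0.632, -0.316, 0.319]
contact_force: [1.2, -5.2, 8.2]
gripper_width: 0.195
```

```bash
python3 chk.py
```

```text
t 16.05 crank 4.705101220890053 r 0.0582 push 5.09 radial_on_tool -1.71 [ 1.2 -5.2  8.2] [0.4606 0.0168 0.1405]
```

Request:
drive_tool:
  motion:
    - [[-0.043,0,0.041],[0,0,0],1]
    - [[-0.042,0,0.042],[0,0,0],1]

```text
time: 16.25
tool_pos: [0.4609, 0.0196, 0.1405]
tool_rot: [-0.631, 0.633, -0.316, 0.319]
contact_force: [1.0, -5.6, 9.0]
gripper_width: 0.193
```

```bash
python3 chk.py
```

```text
t 16.25 crank 4.7549764142661575 r 0.0583 push 5.42 radial_on_tool -1.75 [ 1.  -5.6  9. ] [0.4609 0.0196 0.1405]
```

Request:
drive_tool:
  motion:
    - [[-0.041,0,0.044],[0,0,0],1]
    - [[-0.04,0,0.045],[0,0,0],1]

```text
time: 16.45
tool_pos: [0.4614, 0.0223, 0.1405]
tool_rot: [-0.631, 0.633, -0.316, 0.319]
contact_force: [0.2, -6.0, 8.7]
gripper_width: 0.19
```

```bash
python3 chk.py
```

```text
t 16.45 crank 4.801419640191364 r 0.0582 push 5.89 radial_on_tool -1.34 [ 0.2 -6.   8.7] [0.4614 0.0223 0.1405]
```

Request:
drive_tool:
  motion:
    - [[-0.038,0,0.046],[0,0,0],1]
    - [[-0.038,0,0.047],[0,0,0],1]

```text
time: 16.65
tool_pos: [0.462, 0.0249, 0.1405]
tool_rot: [-0.63, 0.633, -0.316, 0.319]
contact_force: [-1.9, -7.6, 9.3]
gripper_width: 0.198
```

```bash
python3 chk.py
```

```text
t 16.65 crank 4.847556842435386 r 0.0582 push 7.82 radial_on_tool 0.11 [-1.9 -7.6  9.3] [0.462  0.0249 0.1405]
```

Request:
drive_tool:
  motion:
    - [[-0.022,0,0.021],[0,0,0],1]
    - [[-0.022,0,0.021],[0,0,0],1]

```text
time: 16.85
tool_pos: [0.4623, 0.0262, 0.1405]
tool_rot: [-0.63, 0.633, -0.316, 0.319]
contact_force: [-0.5, -8.0, 9.3]
gripper_width: 0.197
```

```bash
python3 chk.py
```

```text
t 16.85 crank 4.870478667739549 r 0.0583 push 7.88 radial_on_tool -1.59 [-0.5 -8.   9.3] [0.4623 0.0262 0.1405]
```

Request:
drive_tool:
  motion:
    - [[-0.024,0,0.028],[0,0,0],1]

```text
time: 16.95
tool_pos: [0.4625, 0.027, 0.1405]
tool_rot: [-0.63, 0.633, -0.316, 0.319]
contact_force: [-0.6, -6.5, 8.2]
gripper_width: 0.189
```

```bash
python3 chk.py
```

```text
t 16.95 crank 4.884456011157904 r 0.0583 push 6.42 radial_on_tool -1.13 [-0.6 -6.5  8.2] [0.4625 0.027  0.1405]
```

Request:
drive_tool:
  motion:
    - [[-0.016,0,0.018],[0,0,0],1]

```text
time: 17.05
tool_pos: [0.4626, 0.0275, 0.1405]
tool_rot: [-0.63, 0.633, -0.316, 0.319]
contact_force: [-0.9, -8.1, 7.8]
gripper_width: 0.195
```

```bash
python3 chk.py
```

```text
t 17.05 crank 4.893560012509145 r 0.0583 push 8.06 radial_on_tool -1.39 [-0.9 -8.1  7.8] [0.4626 0.0275 0.1405]
```

Request:
drive_tool:
  motion:
    - [[0,0,0],[0,0,0],1]

```text
time: 17.15
tool_pos: [0.4626, 0.0276, 0.1405]
tool_rot: [-0.63, 0.633, -0.316, 0.319]
contact_force: [0.1, -8.1, 9.1]
gripper_width: 0.193
```

```bash
python3 chk.py
```

```text
t 17.15 crank 4.89425431017082 r 0.0583 push 7.78 radial_on_tool -2.33 [ 0.1 -8.1  9.1] [0.4626 0.0276 0.1405]
```

Request:
drive_tool:
  motion:
    - [[0,0,0],[0,0,0],1]

```text
time: 17.25
tool_pos: [0.4626, 0.0276, 0.1405]
tool_rot: [-0.63, 0.633, -0.316, 0.319]
contact_force: [0.4, -7.2, 8.8]
gripper_width: 0.192
```

```bash
python3 chk.py
```

```text
t 17.25 crank 4.894019102600452 r 0.0583 push 6.84 radial_on_tool -2.36 [ 0.4 -7.2  8.8] [0.4626 0.0276 0.1405]
```

Request:
drive_tool:
  motion:
    - [[-0.014,0,0.02],[0,0,0],1]

```text
time: 17.35
tool_pos: [0.4628, 0.028, 0.1405]
tool_rot: [-0.63, 0.633, -0.316, 0.319]
contact_force: [-1.5, -8.8, 8.1]
gripper_width: 0.19
```

```bash
python3 chk.py
```

```text
t 17.35 crank 4.902116185947393 r 0.0583 push 8.84 radial_on_tool -1.1 [-1.5 -8.8  8.1] [0.4628 0.028  0.1405]
```

Request:
drive_tool:
  motion:
    - [[-0.014,0,0.02],[0,0,0],1]

```text
time: 17.45
tool_pos: [0.4629, 0.0285, 0.1405]
tool_rot: [-0.63, 0.634, -0.316, 0.319]
contact_force: [-1.1, -8.5, 9.0]
gripper_width: 0.193
```

```bash
python3 chk.py
```

```text
t 17.45 crank 4.911534423614164 r 0.0583 push 8.47 radial_on_tool -1.47 [-1.1 -8.5  9. ] [0.4629 0.0285 0.1405]
```

Two consecutive moving readings of 8.8 and 8.5 N: firm. Letting go and withdrawing straight up.

Request:
drive_tool:
  motion:
    - [[0,0,0],[0,0,0],0.3]
    - [[0,0,0],[0,0,0],-0.4]
    - [[0,0,0],[0,0,0],-0.4]
    - [[0,0,0],[0,0,0],-0.4]
    - [[0,-0.6,0],[0,0,0],-0.4]
    - [[0,-0.9,0],[0,0,0],-0.4]
    - [[0,-0.9,0],[0,0,0],-0.4]
    - [[0,-0.9,0],[0,0,0],-0.4]
    - [[0,-0.9,0],[0,0,0],-0.4]
    - [[0,-0.9,0],[0,0,0],-0.4]
    - [[0,0,0],[0,0,0],-0.4]

```text
time: 18.55
tool_pos: [0.464, 0.031, 0.2713]
tool_rot: [0.633, -0.631, 0.315, -0.32]
contact_force: [0.1, -0.2, 1.2]
gripper_width: 0.701
```

Request:
drive_tool:
  motion:
    - [[-0.5,0,-0.9],[0,0,0],-0.4]
    - [[-0.5,0,-0.9],[0,0,0],-0.4]
    - [[0.6,0,-0.7],[0,0,0],-0.4]
    - [[0.8,0,-0.5],[0,0,0],-0.4]
    - [[0.8,0,-0.5],[0,0,0],-0.4]
    - [[0.8,0,-0.5],[0,0,0],-0.4]
    - [[0.8,0,-0.5],[0,0,0],-0.4]
    - [[0.8,0,-0.5],[0,0,0],-0.4]
    - [[0.8,0,-0.5],[0,0,0],-0.4]
    - [[0.8,0,-0.5],[0,0,0],-0.4]
    - [[0.8,0,-0.5],[0,0,0],-0.4]
    - [[0,0,0],[0,0,0],-0.4]

```text
time: 19.75
tool_pos: [0.4207, -0.1878, 0.2654]
tool_rot: [-0.631, 0.631, -0.319, 0.318]
contact_force: [1.2, 0.8, 0.7]
gripper_width: 0.696
```

```bash
python3 chk.py top7; python3 - <<'E'
from h import *
from plant import manip
t=manip.grab_frame("top");P=cloud(t)[150:225,280:345];q=P[(P[...,2]>.14)&(P[...,2]<.2)]
if len(q):
  c=(q.min(0)+q.max(0))/2;e=c[:2]-[.5186,.0113];print(len(q),c,np.hypot(*e),(1.4696-np.arctan2(e[1],e[0]))%6.2832)
E
```

```text
t 19.75 crank 3.4973280405987692 r 0.2219 push 0.72 radial_on_tool -1.22 [1.2 0.8 0.7] [ 0.4207 -0.1878  0.2654]
46 [0.46011563 0.02681008 0.16409602] 0.06050606649544426 4.8704404304340105
```

View pics/top7.png

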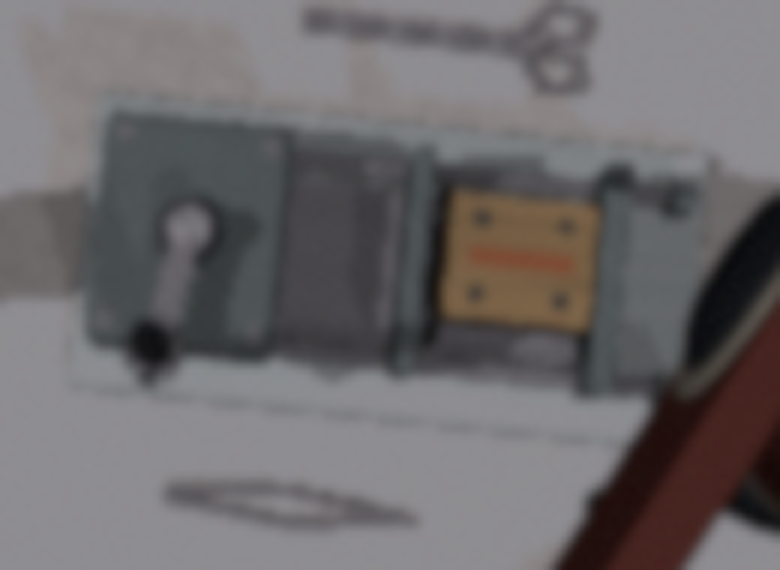

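```bash
python3 -c "
from plant import manip
print(manip.job_done())"
```

```text
the job is handed in; nothing more can be done
None
```

The block is clamped, and I handed the job in at about 20 s of the allowed 72 s. I lifted the folded grip past its over-centre point to upright and let go. I then re-gripped the sleeve from above and wound the crank clockwise about 4.1 rad, until the push rose from about 4 N (free turn) to 8.5–8.8 N.

- **Last picture:** the block sits squarely against the back jaw, pinched by both jaws. The forceps and needle holder, the only other things in that picture, are where they were. The grip measures upright, 60.5 mm from the crank axis, and the gripper is clear of everything.
- **Push readings:** these were noisy, by roughly ±0.7 N. One reading just before the end was 6.4 N, and readings while holding still dropped to about 7 N. I relied on the trend and on the last two readings taken while moving.
- **After letting go:** the crank read 4.87 rad from the camera, against 4.91 rad from the hand while pushing. That is within the expected slight spring-back and the measuring error. I did not check the push again after release.

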